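Load the plate reader's carriage and start it

TASK

Pull the reader's carriage fully out of its tunnel by the orange tab, lay every cover plate lying on the bench in a pocket of its own (any pocket) and press each one down until it sits level and flush with the carriage's frame. When they are all down, slide the loaded carriage fully home under the reader's housing, then press the green start button. Leave everything else on the bench where it is.

Things in the scene. Friction and masses are not known exactly. Their poses are not given: they have to be found in the camera images.
- reader: plate reader, fixed: white and blue housing 160 mm (x) by 280 mm (y) by 172 mm high over an aluminium track 124 mm wide, top 16 mm up. Origin: on the table on the track's centre line, at the tunnel mouth; +y points along the track into the tunnel. The housing covers y 0 to 280 mm, the open track runs to y -330 mm. The tunnel's ceiling is 72 mm above the table
- carriage (a joint): how far the carriage is pulled out along the reader's -y axis, m: 0 = fully home in the tunnel, 0.27 = fully out at its stop (to load). Friction about 3 N; it stays where left. Its frame is 110 mm (x) by 230 mm (y), top 50 mm above the table; fully out, the frame is 30 mm clear of the tunnel mouth
- tab (a point): middle of the top edge of the orange upright pull tab at the carriage's outer (-y) end, 88 mm above the table; the tab is 50 mm wide (along x), 14 mm thick (along the track) and 60 mm tall, 83 mm clear of the carriage's frame; axes as the reader's
- pocket0 (a point): centre of the carriage's innermost pocket (pitch 74 mm), level with the grey frame's top, axes as the reader's. The pocket is 90 mm (x) by 66 mm (y). Its copper-coloured floor pad stands 4 mm below the frame's top when up; pressed with about 7 N it sinks to 12 mm below the top and stays down by friction
- pocket1 (a point): centre of the carriage's middle pocket (pitch 74 mm), level with the grey frame's top, axes as the reader's. The pocket is 90 mm (x) by 66 mm (y). Its copper-coloured floor pad stands 4 mm below the frame's top when up; pressed with about 7 N it sinks to 12 mm below the top and stays down by friction
- pocket2 (a point): centre of the carriage's outermost pocket (pitch 74 mm), level with the grey frame's top, axes as the reader's. The pocket is 90 mm (x) by 66 mm (y). Its copper-coloured floor pad stands 4 mm below the frame's top when up; pressed with about 7 N it sinks to 12 mm below the top and stays down by friction
- plate_blue: blue cover plate, may be absent: 84 mm (x) by 60 mm (y) by 12 mm thick, with a black grip rib on top 44 mm (x) by 14 mm (y), 18 mm tall; 80 g. Origin: centre of its underside, z up. Pressed home in a pocket its top is flush with the frame's top and the rib passes 4 mm under the tunnel's ceiling; on a raised pad it stands 8 mm proud and will not pass
- plate_green: green cover plate, may be absent: 84 mm (x) by 60 mm (y) by 12 mm thick, with a black grip rib on top 44 mm (x) by 14 mm (y), 18 mm tall; 80 g. Origin: centre of its underside, z up. Pressed home in a pocket its top is flush with the frame's top and the rib passes 4 mm under the tunnel's ceiling; on a raised pad it stands 8 mm proud and will not pass
- plate_yellow: yellow cover plate, may be absent: 84 mm (x) by 60 mm (y) by 12 mm thick, with a black grip rib on top 44 mm (x) by 14 mm (y), 18 mm tall; 80 g. Origin: centre of its underside, z up. Pressed home in a pocket its top is flush with the frame's top and the rib passes 4 mm under the tunnel's ceiling; on a raised pad it stands 8 mm proud and will not pass
- plate_white: white cover plate, may be absent: 84 mm (x) by 60 mm (y) by 12 mm thick, with a black grip rib on top 44 mm (x) by 14 mm (y), 18 mm tall; 80 g. Origin: centre of its underside, z up. Pressed home in a pocket its top is flush with the frame's top and the rib passes 4 mm under the tunnel's ceiling; on a raised pad it stands 8 mm proud and will not pass
- start_top (a point): top of the green start button on the reader's roof, 36 mm across, pressed straight down
- start (a joint): travel of the start button, m: 0 = up, 0.006 = fully down (about 5 N), springs back
- cap_red: red tube cap, 28 mm across, 18 mm high; a bystander. Origin: centre of its underside
- wash_bottle: clear bottle with blue cap, 66 mm across, 170 mm high; a bystander. Origin: centre of its underside
- beaker: glass beaker, 70 mm across, 85 mm high; a bystander. Origin: centre of its underside
- reagent_jar: amber jar with white cap, 60 mm across, 75 mm high; a bystander. Origin: centre of its underside
- control_jar: amber jar with red cap, 52 mm across, 65 mm high; a bystander. Origin: centre of its underside
There are look-alikes about, which are no part of the job. What is shaped like the plate_blue but grey is not meant.

How it is judged (in metres and radians):
On the way, in this order (a step that is already met when the one before it is completed fails the run):
1. the carriage is pulled fully out (within 10 mm of its stop) (value of joint carriage above 0.26 m), for 0.2 s.
2. with the carriage still out (at least 240 mm), every plate present lies in a pocket, pressed down level and flush (value of joint carriage above 0.24 m and ((horizontal distance between plate_blue and pocket0 below 0.008 m and z of plate_blue in the frame of pocket0 below -0.009 m and angle between the x axis of plate_blue and the x axis of pocket0, either way round below 0.12 rad) or (horizontal distance between plate_blue and pocket1 below 0.008 m and z of plate_blue in the frame of pocket1 below -0.009 m and angle between the x axis of plate_blue and the x axis of pocket1, either way round below 0.12 rad) or (horizontal distance between plate_blue and pocket2 below 0.008 m and z of plate_blue in the frame of pocket2 below -0.009 m and angle between the x axis of plate_blue and the x axis of pocket2, either way round below 0.12 rad)) and angle between each of plate_blue, plate_green, plate_yellow, plate_white's own z axis and vertical below 0.05 rad and ((horizontal distance between plate_green and pocket0 below 0.008 m and z of plate_green in the frame of pocket0 below -0.009 m and angle between the x axis of plate_green and the x axis of pocket0, either way round below 0.12 rad) or (horizontal distance between plate_green and pocket1 below 0.008 m and z of plate_green in the frame of pocket1 below -0.009 m and angle between the x axis of plate_green and the x axis of pocket1, either way round below 0.12 rad) or (horizontal distance between plate_green and pocket2 below 0.008 m and z of plate_green in the frame of pocket2 below -0.009 m and angle between the x axis of plate_green and the x axis of pocket2, either way round below 0.12 rad)) and ((horizontal distance between plate_yellow and pocket0 below 0.008 m and z of plate_yellow in the frame of pocket0 below -0.009 m and angle between the x axis of plate_yellow and the x axis of pocket0, either way round below 0.12 rad) or (horizontal distance between plate_yellow and pocket1 below 0.008 m and z of plate_yellow in the frame of pocket1 below -0.009 m and angle between the x axis of plate_yellow and the x axis of pocket1, either way round below 0.12 rad) or (horizontal distance between plate_yellow and pocket2 below 0.008 m and z of plate_yellow in the frame of pocket2 below -0.009 m and angle between the x axis of plate_yellow and the x axis of pocket2, either way round below 0.12 rad)) and ((horizontal distance between plate_white and pocket0 below 0.008 m and z of plate_white in the frame of pocket0 below -0.009 m and angle between the x axis of plate_white and the x axis of pocket0, either way round below 0.12 rad) or (horizontal distance between plate_white and pocket1 below 0.008 m and z of plate_white in the frame of pocket1 below -0.009 m and angle between the x axis of plate_white and the x axis of pocket1, either way round below 0.12 rad) or (horizontal distance between plate_white and pocket2 below 0.008 m and z of plate_white in the frame of pocket2 below -0.009 m and angle between the x axis of plate_white and the x axis of pocket2, either way round below 0.12 rad))), for 0.3 s.
3. the carriage is slid fully home (within 8 mm) with the plates still down (value of joint carriage below 0.008 m and ((horizontal distance between plate_blue and pocket0 below 0.008 m and z of plate_blue in the frame of pocket0 below -0.009 m and angle between the x axis of plate_blue and the x axis of pocket0, either way round below 0.12 rad) or (horizontal distance between plate_blue and pocket1 below 0.008 m and z of plate_blue in the frame of pocket1 below -0.009 m and angle between the x axis of plate_blue and the x axis of pocket1, either way round below 0.12 rad) or (horizontal distance between plate_blue and pocket2 below 0.008 m and z of plate_blue in the frame of pocket2 below -0.009 m and angle between the x axis of plate_blue and the x axis of pocket2, either way round below 0.12 rad)) and angle between each of plate_blue, plate_green, plate_yellow, plate_white's own z axis and vertical below 0.05 rad and ((horizontal distance between plate_green and pocket0 below 0.008 m and z of plate_green in the frame of pocket0 below -0.009 m and angle between the x axis of plate_green and the x axis of pocket0, either way round below 0.12 rad) or (horizontal distance between plate_green and pocket1 below 0.008 m and z of plate_green in the frame of pocket1 below -0.009 m and angle between the x axis of plate_green and the x axis of pocket1, either way round below 0.12 rad) or (horizontal distance between plate_green and pocket2 below 0.008 m and z of plate_green in the frame of pocket2 below -0.009 m and angle between the x axis of plate_green and the x axis of pocket2, either way round below 0.12 rad)) and ((horizontal distance between plate_yellow and pocket0 below 0.008 m and z of plate_yellow in the frame of pocket0 below -0.009 m and angle between the x axis of plate_yellow and the x axis of pocket0, either way round below 0.12 rad) or (horizontal distance between plate_yellow and pocket1 below 0.008 m and z of plate_yellow in the frame of pocket1 below -0.009 m and angle between the x axis of plate_yellow and the x axis of pocket1, either way round below 0.12 rad) or (horizontal distance between plate_yellow and pocket2 below 0.008 m and z of plate_yellow in the frame of pocket2 below -0.009 m and angle between the x axis of plate_yellow and the x axis of pocket2, either way round below 0.12 rad)) and ((horizontal distance between plate_white and pocket0 below 0.008 m and z of plate_white in the frame of pocket0 below -0.009 m and angle between the x axis of plate_white and the x axis of pocket0, either way round below 0.12 rad) or (horizontal distance between plate_white and pocket1 below 0.008 m and z of plate_white in the frame of pocket1 below -0.009 m and angle between the x axis of plate_white and the x axis of pocket1, either way round below 0.12 rad) or (horizontal distance between plate_white and pocket2 below 0.008 m and z of plate_white in the frame of pocket2 below -0.009 m and angle between the x axis of plate_white and the x axis of pocket2, either way round below 0.12 rad))), for 0.2 s.
4. the start button is pressed (at least 4 mm) with the carriage home (value of joint start above 0.004 m and value of joint carriage below 0.008 m), for 0.05 s.
At the end, for the whole second after the job is handed in: the carriage is home within 8 mm; every plate present lies in a pocket (centred within 8 mm, square within 0.12 rad, tilted less than 0.05 rad), its top within 3 mm of flush with the frame, at rest; the start button has sprung back up (all of step 3 and value of joint start below 0.002 m and linear speed of each of plate_blue, plate_green, plate_yellow, plate_white below 0.02 m/s); the robot touches nothing.
It fails at once if the cap red is pushed more than 40 mm or tipped over (distance of cap_red from where it was at the start of the episode above 0.04 m or angle between cap_red's own z axis and vertical above 0.6 rad).
It fails at once if the wash bottle is pushed more than 40 mm or tipped over (distance of wash_bottle from where it was at the start of the episode above 0.04 m or angle between wash_bottle's own z axis and vertical above 0.6 rad).
It fails at once if the beaker is pushed more than 40 mm or tipped over (distance of beaker from where it was at the start of the episode above 0.04 m or angle between beaker's own z axis and vertical above 0.6 rad).
It fails at once if the reagent jar is pushed more than 40 mm or tipped over (distance of reagent_jar from where it was at the start of the episode above 0.04 m or angle between reagent_jar's own z axis and vertical above 0.6 rad).
It fails at once if the control jar is pushed more than 40 mm or tipped over (distance of control_jar from where it was at the start of the episode above 0.04 m or angle between control_jar's own z axis and vertical above 0.6 rad).
Of plate_blue, plate_green, plate_yellow, plate_white only 2 to 3 are there at a start; the rules pass over those that are not, and their reading is None.
At some moment in a run one of plate_blue, plate_green, plate_yellow, plate_white may be knocked a few centimetres aside while the robot is not near it.
Once in a run the grip may slacken for a moment while it holds something.
It also fails if it takes over 210 s, if anything falls off the work surface, if the arm or the gripper's body presses on something with over 40 N, if the wrist force passes 120 N, or if a joint passes its speed limit or range.

ROBOT

A 6-joint arm with a two-finger parallel gripper is mounted at the origin on the work surface. World frame = base frame: x ahead of the robot, y to its left, z up, the work surface at z = 0. Lengths are in m, angles in degrees, forces in N, time in s.
With the tool pointing down it reaches from about 0.375 to 0.9 m from the base axis. Payload 3.1 kg.
Tool frame: the origin (TCP) lies between the finger pads; the fingertips stand 11 mm ahead of it and the grasp point (between the pads) lies 8 mm behind it; z points along the fingers, y is the line along which they close (so a half turn about z gives the same grasp; the last joint's range is limited). The gripper opens to 87 mm and grips with 3 to 60 N. Pads are 19 mm wide; open, the fingers measure 117 mm over their backs; the gripper's body (75 mm by 190 mm) begins 51 mm behind the grasp point.
Start: joints at [65.804, 30.224, 82.088, -0, 67.689, -10.227], TCP at [0.151, 0.607, 0.234] pointing down, gripper open.
Joint ranges: [-176.69, 176.69], [-43.24, 126.21], [12.49, 139.97], [-82, 262], [0, 151.66], [-163.58, 163.58]. Speed limits (degrees/s): [159.86, 159.86, 180, 180, 180, 180].

INTERFACE

Orientations are given as a 3x3 rotation matrix whose columns are the frame's x, y, z axes.
In Python, from rig import bot, viewer, workorder, models gives the robot as it stands.
- The arm moves only by the shell command python3 -m jog 'ROWS'. ROWS is JSON, a list of rows, each a list of 7 numbers: the opening, from 0 (shut) to 1 (fully open), then the shift along the tool's x, y, z in m, then the turn, a rotation vector about the tool's x, y, z in degrees. In form: [[claw, x, y, z, ax, ay, az], ...]. A call has 1 to 20 rows; each row is the pose to reach, as a shift and turn from the pose commanded when the call began, along the tool's axes at that moment; what a row does not reach only later rows make up. A row lasts 1/8 s, in which the tool goes at most 62.5 mm and 10.7 degrees, less where a joint would pass 70% of its speed; a pose out of reach is approached as far as the arm can. A call with a gripper value outside its range is refused whole. The fingers move at their own pace and stop on an object; the grip force is fixed at half the most. Time passes only in rows, so rows that repeat a pose let the fingers close. It gives the time, the measured TCP pose, the force, the opening and the grip force at its end, in the units of the state.
- bot.read_state(): the state, without advancing time (a new reading comes with each control period).
- viewer.capture(name): name is "side" or "top"; returns (picture, depth): 384x512x3 uint8, blue, green, red; 384x512 float32, m along the optical axis (not along the pixel's ray), 0 where there is no reading.
- viewer.camera_info(name): a dict with "fx", "fy", "cx", "cy" (pixels), "world_to_cam" (4x4, takes a point from world to camera coordinates). Camera axes: x right, y down, z forward; pixel columns grow to the right and rows downward; lengths in m; the calibration is good to about 2 mm. A picture is of the moment at which its call begins. camera_info takes no time and is no camera call.
- workorder.hand_in(): hands the job in; it is judged then, once.
Trained networks look in the newest picture that a camera, given by its name, has taken for a name from the list of things; names that differ only in an ending like _2 or _b are one class to them, and where a whole thing is asked for, a point or a joint stands for the part that bears it (a point fixed in the world has none). Each returns a list of dicts, best first, with "p" (0 to 1); they miss things now and then, are a little off and sometimes report something else, mostly with a low value. They report only what shows in the picture. A call takes as long as a camera call. They do not tell look-alikes from the thing itself.
- models.outline_of(camera, thing): "mask" (384x512 bool, what is visible of it).
- models.tip_of(camera, thing): "xyz" ([x, y, z] in m, in world coordinates, good to about 4 mm: a listed point, or the origin of a listed thing).
The state is a dict: "time_s": time; "joint_positions": joint angles; "qvel": joint speeds; "tau": joint torques, N m; "position": TCP position; "tcp_rot": TCP orientation; "force": force on the tool from outside, world axes, zero at the start; "moment": the same for the moment, N m; "opening": opening from 0.0 (shut) to 1.0 (fully open); "grasp_force": force on a finger pad.
Only numpy, scipy, OpenCV 4.12 (cv2) and the standard library are available. Lean on these libraries where they do the work, as an engineer would, in place of code of your own. Each camera call takes 0.05 s, during which the arm holds its last target. There are 200 camera calls.

## Working session

There is one attempt and no reset: what is moved stays moved. The work goes in short steps, Python scripts to look and compute and a shell command to move; the robot and the scene stay as the last step left them, time stands still between calls to the robot, and variables do not carry over. Pictures are saved under pics/ and viewed, at most 14 in all, crops included, and the job is handed in when it is done.

```bash
ls; mkdir -p pics; python3 - <<'E'
from rig import bot, viewer, models
import cv2
s=bot.read_state(); print(s['position'],s['tcp_rot'],s['opening'],s['force'])
for c in('top','side'):
    im,d=viewer.capture(c); cv2.imwrite(f'pics/{c}0.png',im)
    for t in ['tab','reader','pocket0','pocket1','pocket2','plate_blue','plate_green','plate_yellow','plate_white','start_top','cap_red','wash_bottle','beaker','reagent_jar','control_jar']:
        print(c,t,[(round(r['p'],2),[round(float(v),3) for v in r['xyz']]) for r in models.tip_of(c,t)][:4])
E
```

```text
pics
[0.15050979 0.60586731 0.23256302] [[-9.70439757e-01  2.41341784e-01 -9.06284495e-04]
 [ 2.41343154e-01  9.70437807e-01 -1.98625990e-03]
 [ 4.00125231e-04 -2.14627113e-03 -9.99997617e-01]] 1.0044634510963708 [ 0.7516273   0.47247247 -0.22771332]
top tab [(0.8, [0.598, -0.004, 0.091]), (0.2, [0.744, -0.292, 0.003])]
top reader [(0.78, [0.595, 0.103, 0.002]), (0.39, [0.762, -0.18, -0.002])]
top pocket0 [(0.91, [0.595, 0.121, 0.046])]
top pocket1 [(0.91, [0.595, 0.121, 0.046])]
top pocket2 [(0.91, [0.595, 0.121, 0.046])]
top plate_blue [(0.89, [0.332, -0.116, -0.005]), (0.66, [0.28, 0.226, -0.002]), (0.65, [0.432, 0.01, 0.002])]
top plate_green [(0.92, [0.414, 0.161, 0.002])]
top plate_yellow [(0.67, [0.413, -0.333, 0.0])]
top plate_white []
top start_top [(0.65, [0.575, 0.178, 0.193])]
top cap_red [(0.42, [0.535, -0.406, -0.001])]
top wash_bottle [(0.77, [0.746, -0.294, 0.001])]
top beaker [(0.86, [0.595, -0.445, -0.001])]
top reagent_jar [(0.61, [0.39, 0.324, -0.002])]
top control_jar [(0.67, [0.6, -0.009, 0.093]), (0.58, [0.762, -0.177, -0.001]), (0.35, [0.593, 0.102, 0.002])]
side tab [(0.73, [0.595, -0.009, 0.092])]
side reader [(0.89, [0.594, 0.108, 0.001])]
side pocket0 [(0.98, [0.592, 0.119, 0.049])]
side pocket1 [(0.98, [0.592, 0.119, 0.049])]
side pocket2 [(0.98, [0.592, 0.119, 0.049])]
side plate_blue [(0.92, [0.334, -0.116, 0.003]), (0.74, [0.284, 0.227, -0.001]), (0.67, [0.427, 0.014, -0.002])]
side plate_green [(0.59, [0.412, 0.163, 0.002])]
side plate_yellow [(0.62, [0.41, -0.332, 0.0])]
side plate_white []
side start_top [(0.51, [0.571, 0.175, 0.19])]
side cap_red [(0.55, [0.533, -0.403, -0.003])]
side wash_bottle [(0.62, [0.743, -0.3, -0.001]), (0.19, [0.594, 0.119, 0.046])]
side beaker [(0.97, [0.599, -0.447, -0.0])]
side reagent_jar [(0.84, [0.391, 0.324, -0.004])]
side control_jar [(0.65, [0.762, -0.179, -0.001])]
```

View pics/top0.png

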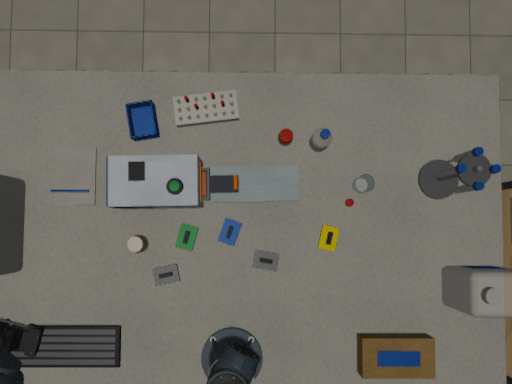

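View pics/side0.png

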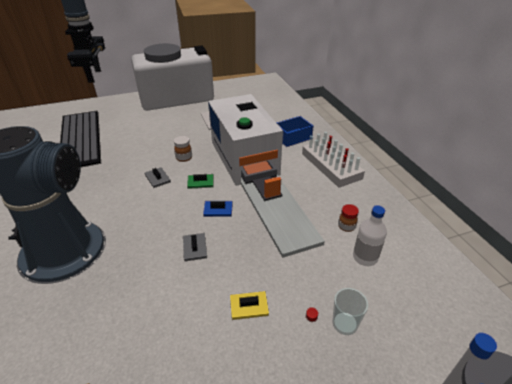

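Top picture: blue plate at (230,232), green at (187,237) and yellow at (328,238). The grey plates at (265,261) and (166,274) are look-alikes. They have the same shape, but the order rules grey out. The carriage tab is at (236,183) and the reader is at (155,181). I'll measure poses and make one enlarged crop to confirm.

```bash
cat > h.py <<'E'
from rig import bot, viewer, models
import numpy as np, cv2
def cloud(c):
    im,d=viewer.capture(c); k=viewer.camera_info(c)
    v,u=np.mgrid[:384,:512]
    P=np.stack([(u-k['cx'])/k['fx']*d,(v-k['cy'])/k['fy']*d,d],-1)
    T=np.linalg.inv(k['world_to_cam']); W=P@T[:3,:3].T+T[:3,3]; W[d==0]=np.nan
    return im,W
def rect(p):  # centre, long, short, angle of the long side from world x
    (c,s,a)=cv2.minAreaRect((p[:,:2]*1000).astype(np.float32))
    if s[0]<s[1]: s=(s[1],s[0]); a+=90
    a=(a+90)%180-90
    return np.round([*c,*s,a],1)
HUE={'blue':(100,125),'green':(45,85),'yellow':(20,35)}
def plate(im,W,col,near,r=.09,zmax=.07):
    h=cv2.cvtColor(im,cv2.COLOR_BGR2HSV); lo,hi=HUE[col]
    with np.errstate(invalid='ignore'):
        n=np.hypot(W[...,0]-near[0],W[...,1]-near[1])<r
        zz=W[...,2]; m=n&(h[...,0]>=lo)&(h[...,0]<=hi)&(h[...,1]>110)&(zz<zmax)
    if m.sum()<20: return None
    p=W[m]; return rect(p),np.round(np.median(p,0)*1000,1),int(m.sum())
NEAR={'blue':(.432,.01),'green':(.414,.161),'yellow':(.413,-.333)}
E
python3 - <<'E'
from h import *
for c in('top','side'):
    im,W=cloud(c)
    for k in NEAR: print(c,k,plate(im,W,k,NEAR[k]))
    z=W[...,2]; x=W[...,0]; y=W[...,1]
    with np.errstate(invalid='ignore'):
        m=(z>.160)&(z<.182)&(x>.45)&(x<.75)&(y>.05)&(y<.45); print('roof',m.sum(),rect(W[m]))
        m=(z>.010)&(z<.022)&(x>.50)&(x<.69)&(y>-.27)&(y<.09); print('track',m.sum(),rect(W[m]))
        m=(z>.08)&(z<.1)&(x>.55)&(x<.65)&(y>-.05)&(y<.06); print('tab',m.sum(),rect(W[m]),np.median(W[m],0))
        m=(z>.175)&(z<.2)&(x>.5)&(x<.7)&(y>.1)&(y<.25); print('btn',m.sum(),m.any() and (rect(W[m]),np.median(W[m],0)))
im=cv2.imread('pics/top0.png')
cv2.imwrite('pics/crop0.png',cv2.resize(im[140:290,130:350],None,fx=3.6,fy=3.6,interpolation=2))
E
```

```text
top blue (array([433.8,  11.5,  80.4,  57.3, -20.1]), array([433.7,   9.9,  12.3]), 342)
top green (array([415.3, 159.2,  80.1,  57.8, -14.2]), array([414.2, 157.3,  12. ]), 331)
top yellow (array([ 414.3, -331.8,   84.1,   62.1,  -13.7]), array([ 413. , -328.3,   12.6]), 377)
roof 4448 [592.3 248.2 283.7 161.2 -88.5]
track 2427 [595.5 -87.8 364.3 164.8  83.3]
tab 74 [598.1  -8.8  47.   13.6   0.6] [ 0.59798253 -0.00891003  0.08893209]
btn 672 (array([594.2, 178.2, 157.2, 143.4,   0.8]), array([0.58116335, 0.17620412, 0.1772127 ]))
side blue (array([431.2,   8.4,  81.2,  61.5, -19.9]), array([427.2,  -2.1,  11.7]), 322)
side green (array([411.8, 155.1,  77.9,  59.2, -14.4]), array([410.7, 144.6,  11.6]), 231)
side yellow (array([ 411.5, -334.5,   82.8,   61.6,  -12.8]), array([ 409.4, -342.3,   11.8]), 760)
roof 2111 [590.7 244.2 287.4 162.6 -88.6]
track 2747 [598.3 -69.4 315.3 125.4 -88.7]
tab 78 [595.2 -12.2  47.9  15.6   3.4] [ 0.59579682 -0.01480616  0.08680768]
btn 157 (array([583.8, 172.1, 125.3,  71.5,  67. ]), array([0.57011751, 0.16294526, 0.1849882 ]))
```

View pics/crop0.png

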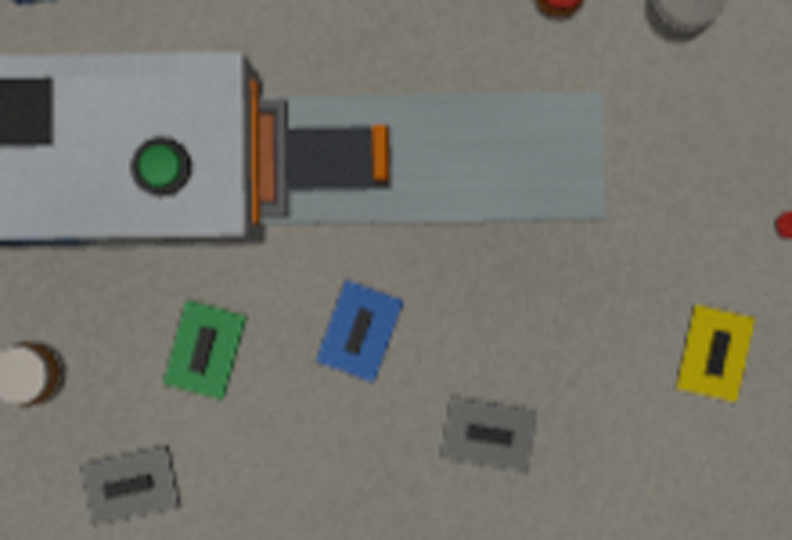

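The crop shows blue, green and yellow as the coloured plates, and both grey ones are clearly grey. The reader is turned about +1.4°, with its mouth near (0.595, 0.106). The tab is at (0.597, -0.009), so the carriage is about 35 mm out. I'll move above the tab with the fingers closing along x.

```bash
python3 -m jog '[[1,-0.036,-0.031,0,0,0,5],[1,-0.073,-0.061,0,0,0,9],[1,-0.109,-0.092,0,0,0,14],[1,-0.145,-0.122,0,0,0,19],[1,-0.182,-0.153,0,0,0,23],[1,-0.218,-0.183,0,0,0,28],[1,-0.254,-0.214,0,0,0,33],[1,-0.291,-0.244,0,0,0,37],[1,-0.327,-0.275,0,0,0,42],[1,-0.364,-0.306,0,0,0,47],[1,-0.400,-0.336,0,0,0,51],[1,-0.436,-0.367,0,0,0,56],[1,-0.473,-0.397,0,0,0,61],[1,-0.509,-0.428,0,0,0,65],[1,-0.545,-0.458,0,0,0,70],[1,-0.5815,-0.489,0,0,0,74.6],[1,-0.5815,-0.489,0,0,0,74.6],[1,-0.5815,-0.489,0,0,0,74.6]]'; python3 -c "
from h import *
s=bot.read_state();print(s['position'],np.round(s['tcp_rot'],3))
im,W=cloud('side');cv2.imwrite('pics/side1.png',im)"
```

```text
time_s: 3.95
position: [0.5964, -0.0082, 0.2332]
tcp_rot: [[-0.025, 1.0, -0.001], [1.0, 0.025, 0.001], [0.001, -0.001, -1.0]]
force: [-0.8, 0.7, 0.2]
opening: 0.998
grasp_force: 0.0
[ 0.59641973 -0.00818394  0.23318568] [[-0.025  1.    -0.001]
 [ 1.     0.025  0.001]
 [ 0.001 -0.001 -1.   ]]
```

View pics/side1.png

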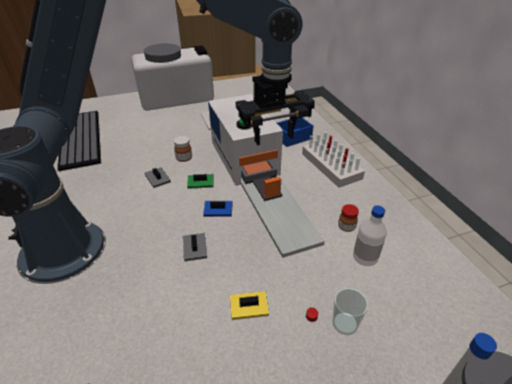

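The gripper is above the tab (272,187). Its wide body lies along the closing line, which now runs across the track. Next: descend and grip the tab.

```bash
python3 -m jog '[[1,-0.001,0.001,0.03,0,0,0],[1,-0.001,0.001,0.07,0,0,0],[1,-0.001,0.001,0.11,0,0,0],[1,-0.001,0.001,0.14,0,0,0],[1,-0.001,0.001,0.157,0,0,0],[1,-0.001,0.001,0.167,0,0,0],[1,-0.001,0.001,0.167,0,0,0],[0,-0.001,0.001,0.167,0,0,0],[0,-0.001,0.001,0.167,0,0,0],[0,-0.001,0.001,0.167,0,0,0],[0,-0.001,0.001,0.167,0,0,0],[0,-0.001,0.001,0.167,0,0,0],[0,-0.001,0.001,0.167,0,0,0],[0,-0.001,0.001,0.167,0,0,0]]'
```

```text
time_s: 5.75
position: [0.5973, -0.0094, 0.0666]
tcp_rot: [[-0.025, 1.0, -0.002], [1.0, 0.025, -0.0], [0.0, -0.002, -1.0]]
force: [-4.4, -1.3, 4.5]
opening: 0.574
grasp_force: 30.0
```

```bash
python3 -m jog '[[0,-0.01,0,0,0,0,0],[0,-0.025,0,0,0,0,0],[0,-0.045,0,0,0,0,0],[0,-0.065,0,0,0,0,0],[0,-0.085,0,0,0,0,0],[0,-0.105,0,0,0,0,0],[0,-0.125,0,0,0,0,0],[0,-0.145,0,0,0,0,0],[0,-0.165,0,0,0,0,0],[0,-0.185,0,0,0,0,0],[0,-0.2,0,0,0,0,0],[0,-0.212,0,0,0,0,0],[0,-0.22,0,0,0,0,0],[0,-0.225,0,0,0,0,0],[0,-0.23,0,0,0,0,0],[0,-0.234,0,0,0,0,0],[0,-0.234,0,0,0,0,0]]'
```

```text
time_s: 7.88
position: [0.6027, -0.2435, 0.0666]
tcp_rot: [[-0.025, 1.0, -0.002], [1.0, 0.025, 0.001], [0.001, -0.002, -1.0]]
force: [-5.1, 1.5, 4.5]
opening: 0.569
grasp_force: 30.0
```

```bash
python3 -m jog '[[0,-0.003,0,0,0,0,0],[0,-0.006,0,0,0,0,0],[0,-0.008,0,0,0,0,0],[0,-0.008,0,0,0,0,0]]'
```

```text
time_s: 8.38
position: [0.6026, -0.2438, 0.0666]
tcp_rot: [[-0.023, 1.0, -0.004], [1.0, 0.023, 0.013], [0.013, -0.004, -1.0]]
force: [-2.1, 18.0, 10.3]
opening: 0.571
grasp_force: 30.0
```

It reached the stop: 18 N, no further travel. Release, rise and measure the pockets and plates.

```bash
python3 -m jog '[[0,0.006,0,0,0,0,0],[0.75,0.006,0,0,0,0,0],[0.9,0.006,0,0,0,0,0],[0.9,0.006,0,0,0,0,0],[0.9,0.006,0,0,0,0,0],[0.9,0.006,0,-0.03,0,0,0],[0.9,0.006,0,-0.08,0,0,0],[0.9,0.006,0,-0.13,0,0,0],[0.9,-0.03,-0.05,-0.17,0,0,0],[0.9,-0.06,-0.10,-0.19,0,0,0],[0.9,-0.08,-0.14,-0.19,0,0,0],[0.9,-0.08,-0.14,-0.19,0,0,0]]'
cat > meas.py <<'E'
from h import *
import sys
tag=sys.argv[1]
for c in('top','side'):
    im,W=cloud(c); cv2.imwrite(f'pics/{c}_{tag}.png',im)
    print(c)
    for k in NEAR: print(' ',k,plate(im,W,k,NEAR[k]))
    for t in ('tab','pocket0','pocket1','pocket2'):
        print(' ',t,[(round(r['p'],2),np.round(r['xyz'],4).tolist()) for r in models.tip_of(c,t)])
    x,y,z=W[...,0],W[...,1],W[...,2]; h=cv2.cvtColor(im,cv2.COLOR_BGR2HSV)
    cop=(h[...,0]<20)&(h[...,1]>70)
    with np.errstate(invalid='ignore'):
        m=(abs(z-.048)<.009)&(x>.52)&(x<.68)&(y<.12)&(y>-.2); print('  frame',m.sum(),rect(W[m]))
        m=(z>.08)&(z<.1)&(x>.55)&(x<.65)&(y>-.3)&(y<-.2); print('  tab',m.sum(),m.any() and rect(W[m]))
        cm=(cop&(abs(z-.044)<.01)&(x>.52)&(x<.68)&(y<.08)&(y>-.2)).astype(np.uint8)
    n,l,st,_=cv2.connectedComponentsWithStats(cm)
    for i in range(1,n):
        if st[i,4]>40: print('  pad',st[i,4],rect(W[l==i]),np.round(np.mean(W[l==i],0)*1000,1))
E
python3 meas.py a
```

```text
time_s: 9.88
position: [0.4636, -0.3368, 0.2574]
tcp_rot: [[-0.02, 1.0, 0.0], [1.0, 0.02, -0.001], [-0.001, 0.0, -1.0]]
force: [0.3, 0.2, -0.3]
opening: 0.895
grasp_force: 0.0
top
  blue (array([433.8,  11.4,  80.3,  57.4, -19.9]), array([433.7,   9.9,  12.4]), 342)
  green (array([415.1, 159.5,  80.3,  58.7, -14.3]), array([414.2, 157.1,  12.6]), 333)
  yellow (array([ 435.2, -335.7,   62.2,   30.7,   61.9]), array([ 440.5, -321.8,   12.1]), 46)
  tab [(0.69, [0.6034, -0.2412, 0.0888]), (0.65, [0.7448, -0.2952, -0.0007]), (0.57, [0.6027, -0.04, 0.0498])]
  pocket0 [(0.78, [0.5998, -0.1122, 0.0446]), (0.71, [0.604, -0.039, 0.049]), (0.68, [0.5995, 0.0359, 0.0494])]
  pocket1 [(0.78, [0.5998, -0.1122, 0.0446]), (0.71, [0.604, -0.039, 0.049]), (0.68, [0.5995, 0.0359, 0.0494])]
  pocket2 [(0.78, [0.5998, -0.1122, 0.0446]), (0.71, [0.604, -0.039, 0.049]), (0.68, [0.5995, 0.0359, 0.0494])]
  frame 1887 [604.6 -22.4 258.9 147.  -88.1]
  tab 66 [ 6.031e+02 -2.418e+02  4.750e+01  1.370e+01  1.000e-01]
  pad 406 [599.2  35.4  84.   57.9   0.6] [597.1  36.5  46.5]
  pad 414 [ 6.014e+02 -3.970e
[... 232 characters left out ...]
), 291)
  green (array([411.7, 153. ,  77.6,  55.4, -15.8]), array([409.8, 145.5,  11.4]), 229)
  yellow (array([ 411.5, -334.1,   82.7,   61.1,  -12.6]), array([ 409.3, -342.2,   11.9]), 758)
  tab [(0.77, [0.6018, -0.2414, 0.0937])]
  pocket0 [(0.91, [0.5991, -0.1134, 0.0473]), (0.57, [0.5977, -0.0397, 0.0497])]
  pocket1 [(0.91, [0.5991, -0.1134, 0.0473]), (0.57, [0.5977, -0.0397, 0.0497])]
  pocket2 [(0.91, [0.5991, -0.1134, 0.0473]), (0.57, [0.5977, -0.0397, 0.0497])]
  frame 807 [591.5 -22.7 273.1 118.  -84.6]
  tab 116 [ 601.7 -246.    48.3   15.2    0.9]
  pad 141 [600.6 -49.4  89.6  31.4   8.3] [600.4 -50.3  45.3]
  pad 324 [ 590.1 -114.1   72.2   71.5   86.8] [ 586.4 -110.1   45.6]
```

View pics/top_a.png

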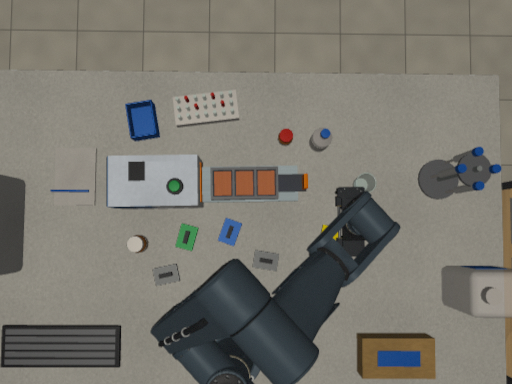

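Top picture: three copper pockets at (222,183), (244,183) and (266,183), with the carriage fully out. Going down the track, their centres are about y 0.036, -0.038 and -0.112. Green goes first, gripped across the rib, into the outermost pocket.

```bash
python3 -m jog '[[0.5,0.041,-0.003,0,0,0,-6],[0.5,0.083,-0.006,0,0,0,-12],[0.5,0.124,-0.01,0,0,0,-19],[0.5,0.166,-0.013,0,0,0,-25],[0.5,0.207,-0.016,0,0,0,-31],[0.5,0.249,-0.019,0,0,0,-37],[0.5,0.290,-0.022,0.0,0,0,-43],[0.5,0.332,-0.026,0.01,0,0,-50],[0.5,0.373,-0.029,0.02,0,0,-56],[0.5,0.414,-0.032,0.03,0,0,-62],[0.5,0.456,-0.035,0.045,0,0,-68],[0.5,0.4975,-0.0385,0.057,0,0,-74.5],[0.5,0.4975,-0.0385,0.057,0,0,-74.5],[0.5,0.4975,-0.0385,0.057,0,0,-74.5]]'; python3 - <<'E'
from h import *
s=bot.read_state();print(s['position'])
R=s['tcp_rot'];print(np.degrees(np.arctan2(R[1,1],R[0,1])))
im,W=cloud('side')
for k in NEAR: print(k,plate(im,W,k,NEAR[k]))
E
```

```text
time_s: 12.12
position: [0.4156, 0.1616, 0.1997]
tcp_rot: [[-0.97, 0.243, 0.001], [0.243, 0.97, -0.0], [-0.001, -0.0, -1.0]]
force: [0.8, -0.9, 0.2]
opening: 0.501
grasp_force: 0.0
[0.41556647 0.16159955 0.199694  ]
75.95482352448458
blue (array([431. ,   7.2,  81.2,  61. , -20.8]), array([426.7,  -2.6,  11.7]), 324)
green (array([411.9, 154.3,  78.4,  57.9, -12.7]), array([409.9, 146.4,  11.4]), 232)
yellow (array([ 411.8, -334.4,   83.4,   61.3,  -12.3]), array([ 409.4, -342.1,   11.8]), 763)
```

```bash
python3 -m jog '[[0.5,-0.001,-0.0025,0.03,0,0,0],[0.5,-0.001,-0.0025,0.08,0,0,0],[0.5,-0.001,-0.0025,0.12,0,0,0],[0.5,-0.001,-0.0025,0.15,0,0,0],[0.5,-0.001,-0.0025,0.166,0,0,0],[0.5,-0.001,-0.0025,0.1735,0,0,0],[0.5,-0.001,-0.0025,0.1735,0,0,0],[0.15,-0.001,-0.0025,0.1735,0,0,0],[0,-0.001,-0.0025,0.1735,0,0,0],[0,-0.001,-0.0025,0.1735,0,0,0],[0,-0.001,-0.0025,0.1735,0,0,0],[0,-0.001,-0.0025,0.1735,0,0,0]]'
```

```text
time_s: 13.68
position: [0.4158, 0.159, 0.0264]
tcp_rot: [[-0.97, 0.243, 0.001], [0.243, 0.97, 0.0], [-0.001, 0.0, -1.0]]
force: [-0.8, 0.1, 4.8]
opening: 0.159
grasp_force: 30.0
```

```bash
python3 -m jog '[[0,0,0,-0.02,0,0,0],[0,0,0,-0.06,0,0,0],[0,0,0,-0.11,0,0,0],[0,0,0,-0.15,0,0,0],[0,-0.02,-0.02,-0.174,0,0,-1],[0,-0.055,-0.05,-0.174,0,0,-3],[0,-0.095,-0.085,-0.174,0,0,-6],[0,-0.135,-0.12,-0.174,0,0,-8],[0,-0.175,-0.155,-0.174,0,0,-11],[0,-0.215,-0.19,-0.174,0,0,-13],[0,-0.237,-0.21,-0.174,0,0,-15],[0,-0.2475,-0.2175,-0.174,0,0,-15.5],[0,-0.2475,-0.2175,-0.15,0,0,-15.5],[0,-0.2475,-0.2175,-0.12,0,0,-15.5],[0,-0.2475,-0.2175,-0.09,0,0,-15.5],[0,-0.2475,-0.2175,-0.074,0,0,-15.5],[0,-0.2475,-0.2175,-0.074,0,0,-15.5],[0,-0.2475,-0.2175,-0.074,0,0,-15.5]]'; python3 - <<'E'
from h import *
s=bot.read_state();print(s['position'])
R=s['tcp_rot'];print(np.degrees(np.arctan2(R[1,1],R[0,1])))
for c in ('side','top'):
    im,W=cloud(c); cv2.imwrite(f'pics/{c}_b.png',im)
    print(c,plate(im,W,'green',(.603,-.112),zmax=.1))
im=cv2.imread('pics/side_b.png'); cv2.imwrite('pics/side_bc.png',cv2.resize(im[110:270,180:360],None,fx=3.7,fy=3.7,interpolation=2))
E
```

```text
time_s: 15.92
position: [0.6036, -0.1122, 0.1011]
tcp_rot: [[-1.0, -0.025, 0.002], [-0.025, 1.0, -0.001], [-0.002, -0.001, -1.0]]
force: [0.0, 1.1, -1.2]
opening: 0.157
grasp_force: 30.0
[ 0.60358867 -0.11216212  0.10106337]
91.45028894704444
side (array([ 5.983e+02, -1.152e+02,  8.110e+01,  5.930e+01,  4.000e-01]), array([ 582.2, -130.9,   86. ]), 303)
top (array([ 571.2, -121.5,   45.9,   17.4,   83.2]), array([ 571.7, -121.7,   86.7]), 56)
```

View pics/side_bc.png

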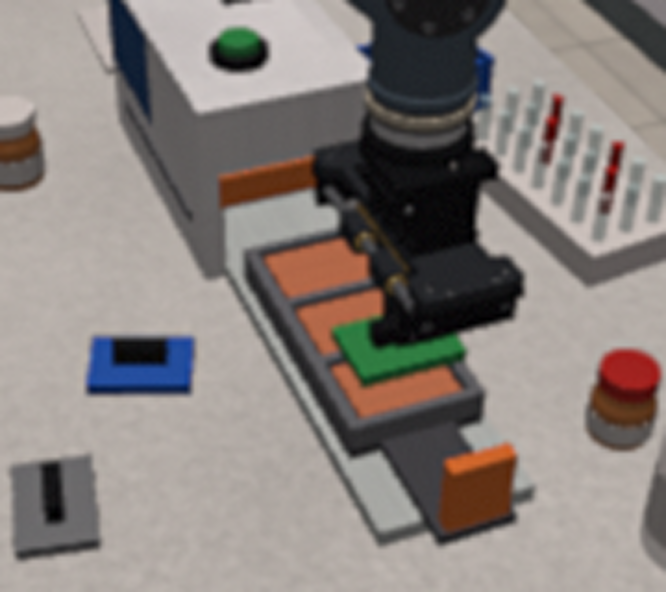

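Green is held level above the outermost pocket (crop ~ (400,345)). The x estimates of the pocket differ by a few mm, so I'll refine them from edge profiles in the saved top picture before lowering.

```bash
python3 - <<'E'
from h import *
k=viewer.camera_info('top'); T=np.linalg.inv(k['world_to_cam']); print('cam',T[:3,3])
def pix2w(u,v,z):
    d=T[:3,:3]@np.array([(u-k['cx'])/k['fx'],(v-k['cy'])/k['fy'],1]); o=T[:3,3]; return (o+d*(z-o[2])/d[2])*1000
def w2pix(p):
    q=k['world_to_cam']@np.array([*p,1]); return k['fx']*q[0]/q[2]+k['cx'],k['fy']*q[1]/q[2]+k['cy']
im=cv2.imread('pics/top_a.png').astype(float)
cop=im[...,2]-im[...,0]   # redness
def edges(p):
    p=p-np.percentile(p,10); h=p.max()*.5; i=np.where(p>h)[0]; a,b=i[0],i[-1]
    return a-1+(h-p[a-1])/(p[a]-p[a-1]), b+(p[b]-h)/(p[b]-p[b+1])
for n,y,x,z in(('p0',.036,.6,.046),('p1',-.038,.6,.046),('p2',-.112,.602,.046),('tab',-.2425,.602,.088)):
    u,v=w2pix((x,y,z)); U,V=int(round(u)),int(round(v)); w=5 if n!='tab' else 1
    r0=V-20; pr=cop[r0:V+21,U-w:U+w+1].mean(1); a,b=edges(pr)
    c0=U-13; pc=cop[V-7:V+8,c0:U+14].mean(0) if n!='tab' else cop[V-4:V+5,c0:U+14].mean(0)
    i=13; h=pc[i-2:i+3].mean()*.5
    l=i
    while pc[l]>h:l-=1
    r=i
    while pc[r]>h:r+=1
    L=l+(h-pc[l])/(pc[l+1]-pc[l]); R=r-1+(pc[r-1]-h)/(pc[r-1]-pc[r])
    A=pix2w(U,r0+a,z);B=pix2w(U,r0+b,z);C=pix2w(c0+L,V,z);D=pix2w(c0+R,V,z)
    print(n,'x',A[0].round(1),B[0].round(1),((A+B)/2)[0].round(1),'y',C[1].round(1),D[1].round(1),((C+D)/2)[1].round(1))
# frame outer edges: luminance profiles across x near each pocket
g=im.mean(2)
u,v=w2pix((.6,-.112,.05)); print(np.round(g[int(v)-22:int(v)+23,int(u)-4:int(u)+5].mean(1)), int(v)-22, [pix2w(u,q,.05)[0].round() for q in(int(v)-22,int(v)+22)])
E
```

```text
cam [ 0.44300057 -0.06247544  1.60832684]
p0 x 640.4 557.1 598.7 y 65.2 6.8 36.0
p1 x 641.8 559.4 600.6 y -9.3 -67.4 -38.4
p2 x 643.8 560.8 602.3 y -83.4 -141.4 -112.4
tab x 628.7 579.1 603.9 y -235.1 -250.3 -242.7
[136. 135. 136. 136. 135. 137. 124.  94.  93.  76.  69.  95. 101.  99.
 100. 100. 100. 101. 100. 100. 100. 100. 100. 100. 101. 101. 100. 101.
 101. 101. 100. 100. 100. 100.  89.  78.  92.  97.  89. 114. 141. 130.
 126. 131. 131.] 160 [np.float64(678.0), np.float64(528.0)]
```

```bash
python3 -m jog '[[0,0.0014,0,0.0,0,0,0],[0,0.0014,0,0.01,0,0,0],[0,0.0014,0,0.018,0,0,0],[0,0.0014,0,0.022,0,0,0],[0,0.0014,0,0.025,0,0,0],[0,0.0014,0,0.027,0,0,0],[0,0.0014,0,0.029,0,0,0],[0,0.0014,0,0.029,0,0,0]]'
```

```text
time_s: 17.02
position: [0.6015, -0.1123, 0.0715]
tcp_rot: [[-1.0, -0.025, 0.0], [-0.025, 1.0, -0.0], [-0.0, -0.0, -1.0]]
force: [-1.8, 0.3, 3.3]
opening: 0.158
grasp_force: 30.0
```

Contact at plate-underside height 0.045, which is inside the pocket. Press down.

```bash
python3 -m jog '[[0,0,0,0.002,0,0,0],[0,0,0,0.004,0,0,0],[0,0,0,0.006,0,0,0],[0,0,0,0.0075,0,0,0],[0,0,0,0.009,0,0,0],[0,0,0,0.01,0,0,0],[0,0,0,0.01,0,0,0]]'
```

```text
time_s: 17.9
position: [0.6016, -0.1122, 0.0643]
tcp_rot: [[-1.0, -0.025, 0.001], [-0.025, 1.0, -0.001], [-0.001, -0.001, -1.0]]
force: [-5.8, 1.3, 19.1]
opening: 0.158
grasp_force: 30.0
```

```bash
python3 -m jog '[[0,0,0,-0.002,0,0,0],[0.35,0,0,-0.002,0,0,0],[0.35,0,0,-0.002,0,0,0],[0.35,0,0,-0.002,0,0,0],[0.35,0,0,-0.03,0,0,0],[0.35,0,0,-0.08,0,0,0],[0.9,0.01,0.01,-0.12,0,0,8],[0.9,0.03,0.02,-0.136,0,0,18],[0.9,0.05,0.03,-0.136,0,0,27],[0.9,0.07,0.045,-0.136,0,0,36],[0.9,0.09,0.06,-0.136,0,0,46],[0.9,0.11,0.08,-0.136,0,0,55],[0.9,0.13,0.1,-0.136,0,0,65],[0.9,0.15,0.115,-0.136,0,0,75],[0.9,0.165,0.127,-0.136,0,0,85],[0.9,0.165,0.127,-0.136,0,0,95],[0.9,0.165,0.127,-0.136,0,0,104],[0.9,0.165,0.127,-0.136,0,0,111.5],[0.9,0.165,0.127,-0.136,0,0,111.5],[0.9,0.165,0.127,-0.136,0,0,111.5]]'; python3 - <<'E'
from h import *
s=bot.read_state();print(s['position'])
R=s['tcp_rot'];print(np.degrees(np.arctan2(R[1,1],R[0,1])))
for c in ('side','top'):
    im,W=cloud(c); cv2.imwrite(f'pics/{c}_c.png',im)
    print(c,'green',plate(im,W,'green',(.603,-.112),zmax=.1))
    for k in('blue','yellow'): print(c,k,plate(im,W,k,NEAR[k]))
im=cv2.imread('pics/side_c.png'); cv2.imwrite('pics/side_cc.png',cv2.resize(im[130:270,180:360],None,fx=3.7,fy=3.7,interpolation=2))
E
```

```text
time_s: 20.4
position: [0.4333, 0.0106, 0.197]
tcp_rot: [[0.341, 0.94, -0.0], [0.94, -0.341, 0.0], [-0.0, -0.0, -1.0]]
force: [0.0, -0.3, 0.3]
opening: 0.901
grasp_force: 0.0
[0.43333631 0.010587   0.19697724]
-19.961915211164445
side green (array([ 600.5, -113.1,   89.3,   60. ,    1.4]), array([ 592.5, -121.1,   49.5]), 355)
side blue (array([430.9,   7.4,  80.9,  59.9, -19.5]), array([426.6,  -2.8,  11.4]), 320)
side yellow (array([ 411.7, -333.9,   83. ,   61.5,  -12.4]), array([ 409.2, -342.3,   11.9]), 758)
top green (array([ 6.018e+02, -1.119e+02,  8.770e+01,  5.920e+01,  3.000e-01]), array([ 602. , -109.7,   50.3]), 386)
top blue None
top yellow (array([ 414.1, -331.8,   84.1,   61.2,  -13.3]), array([ 413.1, -329. ,   11.8]), 381)
```

View pics/side_cc.png

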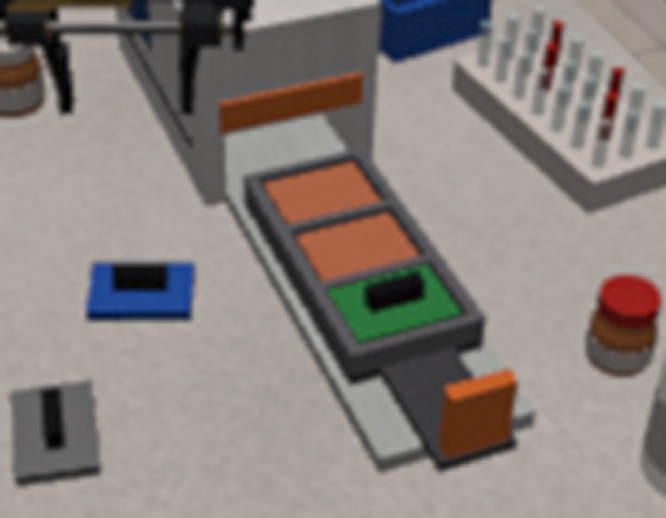

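Crop: green sits flush in the outermost pocket at (395,300), top at 50 mm. Next is blue, gripped along its rib for the innermost pocket.

```bash
python3 -m jog '[[0.75,0.0008,0,0.03,0,0,0],[0.75,0.0008,0,0.08,0,0,0],[0.75,0.0008,0,0.12,0,0,0],[0.75,0.0008,0,0.15,0,0,0],[0.75,0.0008,0,0.163,0,0,0],[0.75,0.0008,0,0.1705,0,0,0],[0.75,0.0008,0,0.1705,0,0,0],[0.55,0.0008,0,0.1705,0,0,0],[0,0.0008,0,0.1705,0,0,0],[0,0.0008,0,0.1705,0,0,0],[0,0.0008,0,0.1705,0,0,0],[0,0.0008,0,0.1705,0,0,0]]'
```

```text
time_s: 22.0
position: [0.4335, 0.0114, 0.0271]
tcp_rot: [[0.343, 0.939, 0.0], [0.939, -0.343, -0.0], [0.0, 0.0, -1.0]]
force: [0.0, 0.6, 6.0]
opening: 0.504
grasp_force: 30.0
```

```bash
python3 -m jog '[[0,0,0,-0.02,0,0,0],[0,0,0,-0.06,0,0,0],[0,0,0,-0.1,0,0,0],[0,0,0,-0.13,0,0,0],[0,0.01,0.02,-0.15,0,0,-3],[0,0.026,0.048,-0.15,0,0,-8],[0,0.044,0.08,-0.15,0,0,-13],[0,0.06,0.11,-0.15,0,0,-18],[0,0.073,0.135,-0.15,0,0,-20],[0,0.0793,0.146,-0.15,0,0,-21.4],[0,0.0793,0.146,-0.13,0,0,-21.4],[0,0.0793,0.146,-0.1,0,0,-21.4],[0,0.0793,0.146,-0.074,0,0,-21.4],[0,0.0793,0.146,-0.074,0,0,-21.4],[0,0.0793,0.146,-0.074,0,0,-21.4]]'; python3 - <<'E'
from h import *
s=bot.read_state();print(s['position'])
R=s['tcp_rot'];print(np.degrees(np.arctan2(R[1,1],R[0,1])))
for c in ('side','top'):
    im,W=cloud(c); cv2.imwrite(f'pics/{c}_d.png',im)
    print(c,plate(im,W,'blue',(.598,.036),zmax=.1))
E
```

```text
time_s: 23.88
position: [0.5981, 0.0357, 0.1012]
tcp_rot: [[-0.023, 1.0, 0.001], [1.0, 0.023, -0.0], [-0.0, 0.001, -1.0]]
force: [0.0, 1.0, -0.4]
opening: 0.502
grasp_force: 30.0
[0.59810072 0.03565872 0.10123188]
1.3330908174326648
side (array([596.9,  29.1,  83.3,  57. ,  -1.2]), array([589.5,  17.6,  85.4]), 262)
top None
```

```bash
python3 - <<'E'
from h import *
k=viewer.camera_info('side'); T=np.linalg.inv(k['world_to_cam'])
def w2pix(p):
    q=k['world_to_cam']@np.array([*p,1]); return np.array([k['fx']*q[0]/q[2]+k['cx'],k['fy']*q[1]/q[2]+k['cy']])
for f,col,tcp,zb in(('b','green',(.6036,-.1122),.0747),('d','blue',(.5981,.0357),.0741)):
    im=cv2.imread(f'pics/side_{f}.png'); h=cv2.cvtColor(im,cv2.COLOR_BGR2HSV); lo,hi=HUE[col]
    m=((h[...,0]>=lo)&(h[...,0]<=hi)&(h[...,1]>110)).astype(np.uint8)
    n,l,st,ce=cv2.connectedComponentsWithStats(m)
    t=w2pix((*tcp,zb+.01)); i=min((i for i in range(1,n) if st[i,4]>100),key=lambda i:np.hypot(*(ce[i]-t)))
    P=np.argwhere(l==i); pts=[]
    for u in np.unique(P[:,1]):
        v=P[P[:,1]==u,0].max()+.5
        d=T[:3,:3]@np.array([(u-k['cx'])/k['fx'],(v-k['cy'])/k['fy'],1]); o=T[:3,3]; pts.append((o+d*(zb-o[2])/d[2])[:2]-tcp)
    pts=np.array(pts)*1000; 
    s=pts[(abs(pts[:,0])<28)]; c=np.polyfit(s[:,0],s[:,1],1); print(f,len(s),'near edge rel TCP at x=0',c[1].round(2),'slope deg',np.degrees(np.arctan(c[0])).round(2),'x range',pts[:,0].min().round(1),pts[:,0].max().round(1))
E
```

```text
b 19 near edge rel TCP at x=0 -26.51 slope deg 1.45 x range -43.8 35.9
d 18 near edge rel TCP at x=0 -27.7 slope deg -0.25 x range -40.6 44.5
```

```bash
python3 -m jog '[[0,0.0012,-0.0002,0.0,0,0,-1],[0,0.0012,-0.0002,0.01,0,0,-1],[0,0.0012,-0.0002,0.018,0,0,-1],[0,0.0012,-0.0002,0.022,0,0,-1],[0,0.0012,-0.0002,0.025,0,0,-1],[0,0.0012,-0.0002,0.027,0,0,-1],[0,0.0012,-0.0002,0.029,0,0,-1],[0,0.0012,-0.0002,0.029,0,0,-1]]'
```

```text
time_s: 24.98
position: [0.5978, 0.0369, 0.0719]
tcp_rot: [[-0.041, 0.999, 0.0], [0.999, 0.041, -0.0], [-0.0, 0.0, -1.0]]
force: [-1.2, 0.4, 2.7]
opening: 0.5
grasp_force: 30.0
```

```bash
python3 -m jog '[[0,0,0,0.002,0,0,0],[0,0,0,0.004,0,0,0],[0,0,0,0.006,0,0,0],[0,0,0,0.0075,0,0,0],[0,0,0,0.009,0,0,0],[0,0,0,0.01,0,0,0],[0,0,0,0.01,0,0,0]]'
```

```text
time_s: 25.85
position: [0.5978, 0.0369, 0.0649]
tcp_rot: [[-0.041, 0.999, 0.001], [0.999, 0.041, -0.0], [-0.0, 0.001, -1.0]]
force: [-5.5, -0.3, 21.1]
opening: 0.504
grasp_force: 30.0
```

```bash
python3 -m jog '[[0,0,0,-0.002,0,0,0],[0.7,0,0,-0.002,0,0,0],[0.7,0,0,-0.002,0,0,0],[0.7,0,0,-0.002,0,0,0],[0.7,0,0,-0.03,0,0,0],[0.7,0,0,-0.08,0,0,0],[0.75,-0.02,-0.01,-0.12,0,0,1],[0.75,-0.06,-0.03,-0.135,0,0,3],[0.75,-0.1,-0.055,-0.135,0,0,5],[0.75,-0.14,-0.077,-0.135,0,0,7],[0.75,-0.18,-0.1,-0.135,0,0,9],[0.75,-0.22,-0.12,-0.135,0,0,11],[0.75,-0.26,-0.143,-0.135,0,0,13],[0.75,-0.3,-0.165,-0.135,0,0,15],[0.75,-0.335,-0.185,-0.135,0,0,15.6],[0.75,-0.3608,-0.1986,-0.135,0,0,15.6],[0.75,-0.3608,-0.1986,-0.135,0,0,15.6],[0.75,-0.3608,-0.1986,-0.135,0,0,15.6]]'; python3 - <<'E'
from h import *
s=bot.read_state();print(s['position'])
R=s['tcp_rot'];print(np.degrees(np.arctan2(R[1,1],R[0,1])))
for c in ('side','top'):
    im,W=cloud(c); cv2.imwrite(f'pics/{c}_e.png',im)
    print(c,'green',plate(im,W,'green',(.602,-.112),zmax=.1))
    print(c,'blue',plate(im,W,'blue',(.598,.036),zmax=.1))
    print(c,'yellow',plate(im,W,'yellow',NEAR['yellow'],r=.13))
E
```

```text
time_s: 28.1
position: [0.4139, -0.3309, 0.1962]
tcp_rot: [[0.23, 0.973, -0.0], [0.973, -0.23, 0.001], [0.001, -0.001, -1.0]]
force: [0.3, 0.1, -0.1]
opening: 0.75
grasp_force: 0.0
[ 0.41390124 -0.33087337  0.19619188]
-13.2834416459689
side green None
side blue (array([626. ,  33.5,  73.4,  40.4,  68.7]), array([621.9,  22.4,  49.5]), 120)
side yellow (array([ 411.6, -334.1,   82.6,   60.9,  -12.7]), array([ 409.6, -342.4,   11.9]), 754)
top green (array([ 6.019e+02, -1.115e+02,  8.850e+01,  5.920e+01, -4.000e-01]), array([ 599.8, -109.7,   50.3]), 386)
top blue (array([600.6,  35.8,  86. ,  60.1,   2.6]), array([600.8,  33.4,  50.5]), 398)
top yellow (array([ 417.7, -321.9,   82.1,   39.9,  -12.9]), array([ 430.2, -316.7,   12.4]), 171)
```

```bash
python3 -m jog '[[0.75,-0.001,0,0.03,0,0,0],[0.75,-0.001,0,0.08,0,0,0],[0.75,-0.001,0,0.12,0,0,0],[0.75,-0.001,0,0.15,0,0,0],[0.75,-0.001,0,0.163,0,0,0],[0.75,-0.001,0,0.1697,0,0,0],[0.75,-0.001,0,0.1697,0,0,0],[0.55,-0.001,0,0.1697,0,0,0],[0,-0.001,0,0.1697,0,0,0],[0,-0.001,0,0.1697,0,0,0],[0,-0.001,0,0.1697,0,0,0],[0,-0.001,0,0.1697,0,0,0]]'
```

```text
time_s: 29.7
position: [0.4137, -0.3327, 0.0274]
tcp_rot: [[0.229, 0.973, 0.0], [0.973, -0.229, -0.0], [-0.0, 0.0, -1.0]]
force: [-1.4, -1.1, 6.0]
opening: 0.504
grasp_force: 30.0
```

```bash
python3 -m jog '[[0,0,0,-0.02,0,0,0],[0,0,0,-0.06,0,0,0],[0,0,0,-0.1,0,0,0],[0,0,0,-0.13,0,0,0],[0,0.02,0.007,-0.15,0,0,-1],[0,0.055,0.019,-0.15,0,0,-3],[0,0.1,0.034,-0.15,0,0,-5],[0,0.145,0.05,-0.15,0,0,-7],[0,0.19,0.065,-0.15,0,0,-9],[0,0.235,0.081,-0.15,0,0,-11],[0,0.275,0.095,-0.15,0,0,-13],[0,0.31,0.107,-0.15,0,0,-14.6],[0,0.3291,0.1137,-0.15,0,0,-14.6],[0,0.3291,0.1137,-0.13,0,0,-14.6],[0,0.3291,0.1137,-0.1,0,0,-14.6],[0,0.3291,0.1137,-0.074,0,0,-14.6],[0,0.3291,0.1137,-0.074,0,0,-14.6],[0,0.3291,0.1137,-0.074,0,0,-14.6]]'; python3 - <<'E'
from h import *
s=bot.read_state();tcp=s['position'][:2];print(s['position'])
R=s['tcp_rot'];print(np.degrees(np.arctan2(R[1,1],R[0,1])))
k=viewer.camera_info('side'); T=np.linalg.inv(k['world_to_cam'])
im,W=cloud('side'); cv2.imwrite('pics/side_f.png',im); print(plate(im,W,'yellow',tcp,zmax=.1))
zb=s['position'][2]-.0274; h=cv2.cvtColor(im,cv2.COLOR_BGR2HSV); lo,hi=HUE['yellow']
with np.errstate(invalid='ignore'): m=(h[...,0]>=lo)&(h[...,0]<=hi)&(h[...,1]>110)&(np.hypot(W[...,0]-tcp[0],W[...,1]-tcp[1])<.08)&(W[...,2]>.06)
P=np.argwhere(m); pts=[]
for u in np.unique(P[:,1]):
    v=P[P[:,1]==u,0].max()+.5
    d=T[:3,:3]@np.array([(u-k['cx'])/k['fx'],(v-k['cy'])/k['fy'],1]); o=T[:3,3]; pts.append((o+d*(zb-o[2])/d[2])[:2]-tcp)
pts=np.array(pts)*1000; q=pts[abs(pts[:,0])<28]; c=np.polyfit(q[:,0],q[:,1],1); print(len(q),c[1],np.degrees(np.arctan(c[0])),pts[:,0].min(),pts[:,0].max())
E
```

```text
time_s: 31.95
position: [0.6004, -0.0389, 0.1015]
tcp_rot: [[-0.022, 1.0, 0.001], [1.0, 0.022, -0.0], [-0.0, 0.001, -1.0]]
force: [-0.1, 0.5, -0.2]
opening: 0.499
grasp_force: 30.0
[ 0.60041119 -0.03892318  0.10148321]
1.2881418869090664
(array([599.2, -20.6, 104.1,  83.7, -89.5]), array([590.5, -56.6,  85.6]), 322)
19 -28.841047591548627 0.2741104667714091 -40.778586928202465 44.00511223121739
```

```bash
python3 -m jog '[[0,0.0025,-0.0006,0.0,0,0,-0.8],[0,0.0025,-0.0006,0.01,0,0,-0.8],[0,0.0025,-0.0006,0.018,0,0,-0.8],[0,0.0025,-0.0006,0.022,0,0,-0.8],[0,0.0025,-0.0006,0.025,0,0,-0.8],[0,0.0025,-0.0006,0.027,0,0,-0.8],[0,0.0025,-0.0006,0.029,0,0,-0.8],[0,0.0025,-0.0006,0.029,0,0,-0.8]]'
```

```text
time_s: 33.0
position: [0.5993, -0.0359, 0.0722]
tcp_rot: [[-0.037, 0.999, 0.0], [0.999, 0.037, -0.0], [-0.0, 0.0, -1.0]]
force: [-0.5, -0.2, 2.7]
opening: 0.503
grasp_force: 30.0
```

Underside at 0.045, so it is in the pocket. Press.

```bash
python3 -m jog '[[0,0,0,0.002,0,0,0],[0,0,0,0.004,0,0,0],[0,0,0,0.006,0,0,0],[0,0,0,0.0075,0,0,0],[0,0,0,0.009,0,0,0],[0,0,0,0.01,0,0,0],[0,0,0,0.01,0,0,0]]'
```

```text
time_s: 33.88
position: [0.5994, -0.0359, 0.0652]
tcp_rot: [[-0.037, 0.999, 0.001], [0.999, 0.037, -0.001], [-0.001, 0.001, -1.0]]
force: [-5.8, 0.7, 22.1]
opening: 0.503
grasp_force: 30.0
```

```bash
python3 -m jog '[[0,0,0,-0.002,0,0,0],[0.7,0,0,-0.002,0,0,0],[0.7,0,0,-0.002,0,0,0],[0.7,0,0,-0.002,0,0,0],[0.7,0,0,-0.03,0,0,0],[0.7,0,0,-0.08,0,0,0],[0.85,-0.02,-0.01,-0.12,0,0,0],[0.85,-0.06,-0.02,-0.135,0,0,0.7],[0.85,-0.1,-0.035,-0.135,0,0,0.7],[0.85,-0.14,-0.05,-0.135,0,0,0.7],[0.85,-0.18,-0.065,-0.135,0,0,0.7],[0.85,-0.22,-0.08,-0.135,0,0,0.7],[0.85,-0.261,-0.0887,-0.135,0,0,0.7],[0.85,-0.261,-0.0887,-0.135,0,0,0.7]]'; python3 - <<'E'
from h import *
s=bot.read_state();print(s['position'],np.round(s['tcp_rot'],3))
for c in ('side','top'):
    im,W=cloud(c); cv2.imwrite(f'pics/{c}_g.png',im)
    for k,p in(('green',(.602,-.112)),('blue',(.598,.036)),('yellow',(.6,-.038))): print(c,k,plate(im,W,k,p,zmax=.1))
    x,y,z=W[...,0],W[...,1],W[...,2]
    with np.errstate(invalid='ignore'): m=(z>.08)&(z<.1)&(x>.55)&(x<.65)&(y>-.3)&(y<-.2); print('  tab',m.sum(),m.any() and rect(W[m]))
a=cv2.imread('pics/side_g.png')[130:270,180:360]; b=cv2.imread('pics/top_g.png')[140:230,190:320]
cv2.imwrite('pics/g.png',np.vstack([cv2.resize(a,(540,420),interpolation=2)[100:400],cv2.resize(b,(540,290),interpolation=2)]))
E
```

```text
time_s: 35.62
position: [0.52, -0.3034, 0.1965]
tcp_rot: [[-0.021, 1.0, 0.001], [1.0, 0.021, -0.001], [-0.001, 0.001, -1.0]]
force: [0.6, 0.5, 0.4]
opening: 0.846
grasp_force: 0.0
[ 0.51998176 -0.30336125  0.19649531] [[-0.021  1.     0.001]
 [ 1.     0.021 -0.001]
 [-0.001  0.001 -1.   ]]
side green (array([ 617.1, -130.5,   80.6,   40.3,   34. ]), array([ 616. , -135. ,   49.9]), 110)
side blue (array([574.4,  37.7,  63.7,  38.4,  89.7]), array([570.5,  29.3,  49.9]), 123)
side yellow None
  tab 117 [ 602.4 -244.5   50.    16.1    1.2]
top green (array([ 6.020e+02, -1.118e+02,  8.750e+01,  5.920e+01,  1.000e-01]), array([ 599.9, -109.7,   50.6]), 383)
top blue (array([600.6,  35.8,  86.7,  60.1,   3. ]), array([600.7,  33. ,  50.2]), 397)
top yellow (array([602.9, -34.9,  84.3,  61.4,   0.7]), array([602.1, -37.9,  49.9]), 409)
  tab 68 [ 6.031e+02 -2.420e+02  4.720e+01  1.410e+01  4.000e-01]
```

View pics/g.png

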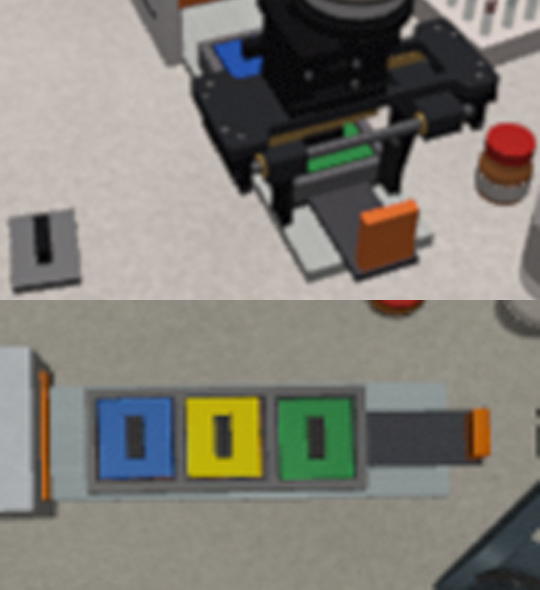

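Lower half: blue, yellow and green fill the pockets at (135,438), (223,437) and (316,438). All tops are at about 50 mm, so flush. Now I'll grip the tab and slide the carriage home.

```bash
python3 -m jog '[[0.85,0.02,0.028,0,0,0,0],[0.85,0.04,0.056,0,0,0,0],[0.85,0.0592,0.0839,0,0,0,0],[0.85,0.0592,0.0839,0,0,0,0],[0.85,0.0592,0.0839,0.04,0,0,0],[0.85,0.0592,0.0839,0.08,0,0,0],[0.85,0.0592,0.0839,0.11,0,0,0],[0.85,0.0592,0.0839,0.13,0,0,0],[0.85,0.0592,0.0839,0.13,0,0,0],[0,0.0592,0.0839,0.13,0,0,0],[0,0.0592,0.0839,0.13,0,0,0],[0,0.0592,0.0839,0.13,0,0,0],[0,0.0592,0.0839,0.13,0,0,0],[0,0.0592,0.0839,0.13,0,0,0],[0,0.0592,0.0839,0.13,0,0,0]]'
```

```text
time_s: 37.6
position: [0.6026, -0.2391, 0.0679]
tcp_rot: [[-0.025, 1.0, -0.0], [1.0, 0.025, -0.001], [-0.001, -0.0, -1.0]]
force: [-3.2, -0.4, 6.0]
opening: 0.569
grasp_force: 30.0
```

```bash
python3 -m jog '[[0,0.008,0,0,0,0,0],[0,0.02,0,0,0,0,0],[0,0.036,0,0,0,0,0],[0,0.053,0,0,0,0,0],[0,0.07,0,0,0,0,0],[0,0.087,0,0,0,0,0],[0,0.104,0,0,0,0,0],[0,0.121,0,0,0,0,0],[0,0.138,0,0,0,0,0],[0,0.155,0,0,0,0,0],[0,0.172,0,0,0,0,0],[0,0.189,0,0,0,0,0],[0,0.206,0,0,0,0,0],[0,0.22,0,0,0,0,0],[0,0.234,0,0,0,0,0],[0,0.246,0,0,0,0,0],[0,0.255,0,0,0,0,0],[0,0.26,0,0,0,0,0],[0,0.263,0,0,0,0,0],[0,0.263,0,0,0,0,0]]'
```

```text
time_s: 40.1
position: [0.5965, 0.0242, 0.0678]
tcp_rot: [[-0.025, 1.0, 0.001], [1.0, 0.025, -0.0], [-0.0, 0.001, -1.0]]
force: [-1.0, -0.8, 6.4]
opening: 0.57
grasp_force: 30.0
```

```bash
python3 -m jog '[[0,0.003,0,0,0,0,0],[0,0.006,0,0,0,0,0],[0,0.009,0,0,0,0,0],[0,0.012,0,0,0,0,0],[0,0.012,0,0,0,0,0],[0,0.012,0,0,0,0,0]]'
```

```text
time_s: 40.85
position: [0.5963, 0.031, 0.0678]
tcp_rot: [[-0.027, 1.0, 0.0], [1.0, 0.027, -0.008], [-0.008, 0.0, -1.0]]
force: [-2.8, -15.6, 5.3]
opening: 0.57
grasp_force: 30.0
```

It's home at the stop: 270 mm of travel and 15 N. Release, rise clear and find the button.

```bash
python3 -m jog '[[0,-0.005,0,0,0,0,0],[0.8,-0.005,0,0,0,0,0],[0.8,-0.005,0,0,0,0,0],[0.8,-0.005,0,0,0,0,0],[0.8,-0.005,0,-0.03,0,0,0],[0.8,-0.005,0,-0.08,0,0,0],[0.5,-0.005,0,-0.13,0,0,0],[0,-0.03,-0.02,-0.17,0,0,0],[0,-0.08,-0.06,-0.19,0,0,0],[0,-0.13,-0.1,-0.19,0,0,0],[0,-0.16,-0.13,-0.19,0,0,0],[0,-0.16,-0.13,-0.19,0,0,0],[0,-0.16,-0.13,-0.19,0,0,0]]'; python3 - <<'E'
from h import *
s=bot.read_state();print(s['position'],np.round(s['tcp_rot'],3))
for c in ('top','side'):
    im,W=cloud(c); cv2.imwrite(f'pics/{c}_h.png',im)
    x,y,z=W[...,0],W[...,1],W[...,2]; h=cv2.cvtColor(im,cv2.COLOR_BGR2HSV)
    with np.errstate(invalid='ignore'):
        m=(z>.08)&(z<.1)&(x>.55)&(x<.65)&(y>-.05)&(y<.09); print(c,'tab',m.sum(),m.any() and rect(W[m]))
        m=(h[...,0]>45)&(h[...,0]<85)&(h[...,1]>90)&(z>.17)&(z<.22)&(x>.5)&(x<.66)&(y>.1)&(y<.26); print(c,'btn',m.sum(),m.any() and (rect(W[m]),np.median(W[m],0),np.percentile(W[m][:,2],95)))
    print([(r['p'],r['xyz']) for r in models.tip_of(c,'start_top')][:2],[(r['p'],r['xyz']) for r in models.tip_of(c,'tab')][:1])
E
```

```text
time_s: 42.48
position: [0.4703, -0.1268, 0.2569]
tcp_rot: [[-0.024, 1.0, 0.001], [1.0, 0.024, 0.0], [0.0, 0.001, -1.0]]
force: [0.4, 0.4, -0.9]
opening: 0.083
grasp_force: 0.0
[ 0.47032242 -0.12684392  0.25692965] [[-0.024  1.     0.001]
 [ 1.     0.024  0.   ]
 [ 0.     0.001 -1.   ]]
top tab 60 [5.979e+02 2.590e+01 4.750e+01 1.020e+01 4.000e-01]
top btn 112 (array([ 5.759e+02,  1.763e+02,  3.570e+01,  3.410e+01, -2.000e-01]), array([0.5762279 , 0.17502099, 0.19403706]), np.float64(0.19887497963217346))
[(0.54, [0.5747, 0.1765, 0.1941]), (0.42, [0.5374, -0.405, -0.0004])] [(0.6, [0.599, 0.0274, 0.0909])]
side tab 77 [596.   23.1  50.4  14.9   4.1]
side btn 0 False
[] [(0.84, [0.5965, 0.0266, 0.092])]
```

View pics/side_h.png

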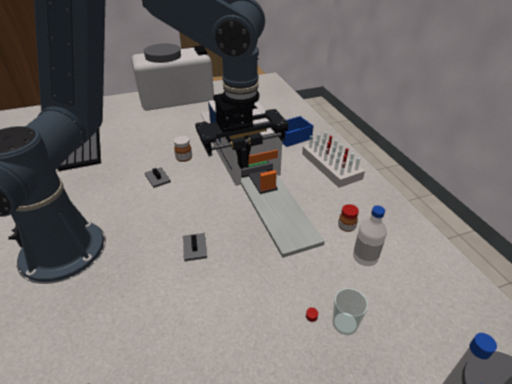

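Side picture: the carriage is home, with the tab at (268,181). From the top picture the button is at (0.575, 0.176, 0.194). Move over it and press with the fingers closed.

```bash
python3 -m jog '[[0,0.03,0.012,0,0,0,0],[0,0.07,0.027,0,0,0,0],[0,0.11,0.042,0,0,0,0],[0,0.15,0.057,0,0,0,0],[0,0.19,0.072,0,0,0,0],[0,0.23,0.087,0,0,0,0],[0,0.27,0.102,0,0,0,0],[0,0.3006,0.1123,0,0,0,0],[0,0.3006,0.1123,0,0,0,0],[0,0.3006,0.1123,0.02,0,0,0],[0,0.3006,0.1123,0.038,0,0,0],[0,0.3006,0.1123,0.046,0,0,0],[0,0.3006,0.1123,0.050,0,0,0],[0,0.3006,0.1123,0.053,0,0,0],[0,0.3006,0.1123,0.055,0,0,0],[0,0.3006,0.1123,0.057,0,0,0],[0,0.3006,0.1123,0.059,0,0,0],[0,0.3006,0.1123,0.059,0,0,0]]'
```

```text
time_s: 45.02
position: [0.5749, 0.176, 0.1994]
tcp_rot: [[-0.025, 1.0, 0.001], [1.0, 0.025, -0.001], [-0.001, 0.001, -1.0]]
force: [-3.5, -2.9, 9.2]
opening: 0.009
grasp_force: 4.6
```

```bash
python3 -m jog '[[0,0,0,0.002,0,0,0],[0,0,0,0.004,0,0,0],[0,0,0,0.005,0,0,0],[0,0,0,0.005,0,0,0]]'
```

```text
time_s: 45.52
position: [0.575, 0.176, 0.1989]
tcp_rot: [[-0.026, 1.0, 0.003], [1.0, 0.026, -0.001], [-0.001, 0.003, -1.0]]
force: [-9.6, -3.0, 30.8]
opening: 0.006
grasp_force: 15.4
```

Stiff at 31 N, so the button is fully down. Rise clear and check.

```bash
python3 -m jog '[[0,0,0,-0.005,0,0,0],[0,0,0,-0.03,0,0,0],[0,0,0,-0.07,0,0,0],[0,-0.03,-0.02,-0.1,0,0,0],[0,-0.08,-0.05,-0.1,0,0,0],[0,-0.13,-0.08,-0.1,0,0,0],[0,-0.18,-0.11,-0.1,0,0,0],[0,-0.23,-0.13,-0.1,0,0,0],[0,-0.28,-0.15,-0.1,0,0,0],[0,-0.33,-0.15,-0.1,0,0,0],[0,-0.38,-0.15,-0.1,0,0,0],[0,-0.38,-0.15,-0.1,0,0,0],[0,-0.38,-0.15,-0.1,0,0,0]]'; python3 - <<'E'
from h import *
im,W=cloud('top'); cv2.imwrite('pics/top_i.png',im)
x,y,z=W[...,0],W[...,1],W[...,2]; h=cv2.cvtColor(im,cv2.COLOR_BGR2HSV)
with np.errstate(invalid='ignore'):
    m=(z>.08)&(z<.1)&(x>.55)&(x<.65)&(y>-.05)&(y<.09); print('tab',m.sum(),rect(W[m]))
    m=(h[...,0]>45)&(h[...,0]<85)&(h[...,1]>90)&(z>.17)&(z<.22)&(x>.5)&(x<.66)&(y>.1)&(y<.26); print('btn',np.median(W[m][:,2]))
E
```

```text
time_s: 47.15
position: [0.434, -0.2068, 0.2924]
tcp_rot: [[-0.024, 1.0, -0.0], [1.0, 0.024, 0.001], [0.001, -0.0, -1.0]]
force: [0.3, -0.4, -0.5]
opening: 0.005
grasp_force: 0.0
tab 59 [5.978e+02 2.580e+01 4.740e+01 1.050e+01 4.000e-01]
btn 0.19370010959250028
```

View pics/top_i.png

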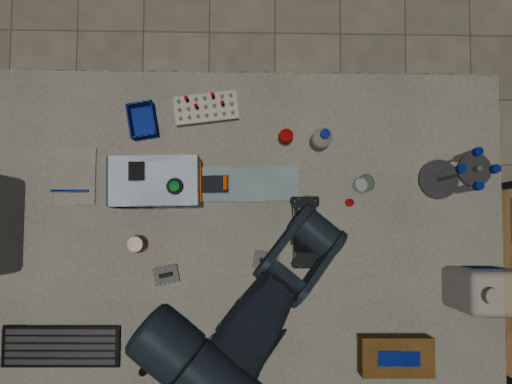

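The carriage is home (tab at (225,183)), the button is back up at (175,186) and the bystanders haven't moved. Handing in.

```bash
python3 -c "
from rig import workorder
print(workorder.hand_in())"
```

```text
the job is handed in; nothing more can be done
None
```

I handed the job in at about 47 s: the blue, yellow and green plates measured flush in their pockets before the carriage went home, the start button was pressed and is back up, and the other things looked unmoved (`hand_in` gave no verdict).

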